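# Pump a freshly bled brake lever and hold it firm

## Robot

A 7-joint arm with a two-finger parallel gripper is mounted at the origin on a cart in front of the work surface, level with it; the furniture and walls round the work are solid. World frame = base frame: x ahead of the robot, y to its left, z up, the work surface at z = 0. Lengths are in m, angles in rad, forces in N, time in s.
With the tool pointing down it reaches from about 0.4 to 0.85 m from the base axis. Payload 6.9 kg.
Tool frame: the origin (TCP) lies midway between the tips of the shut fingers; the grasp point (between the pads) lies 19 mm behind it; z points along the fingers, y is the line along which they close (so a half turn about z gives the same grasp; the last joint's range is limited). The gripper opens to 85 mm and grips with 20 to 120 N. Pads are 22 mm wide; open, the fingers measure 114 mm over their backs; the gripper's body (76 mm by 85 mm) begins 54 mm behind the grasp point. The pads swing forward as they close: fully open they stand 13 mm farther back than shut.
Start: joints at [1.351, 0.507, -0.238, 1.5, 0.126, 1.149, -0.155], TCP at [0.199, -0.592, 0.231] pointing down, gripper open.
Joint ranges: [-3.08, 3.08], [-0.24, 2.05], [-1.43, 1.35], [0, 2.5], [-1.52, 4.66], [0.17, 1.96], [-2.89, 2.89]. Speed limits (rad/s): [2.39, 2.39, 3.14, 3.14, 3.14, 3.14, 3.14].

## Interface

Orientations are given as a rotation vector (axis times angle).
In Python, from workcell import arm gives the robot as it stands.
- The arm moves only by the shell command python3 -m handwheel 'ROWS' [FORCE]. ROWS is JSON, a list of rows, each an object of numbers: "dx", "dy", "dz": the shift along the tool's x, y, z in mm; "wx", "wy", "wz": the turn, a rotation vector about the tool's x, y, z in rad; "grip": the opening, from 0 (shut) to 1 (fully open). In form: [{"dx": .., "dy": .., "dz": .., "wx": .., "wy": .., "wz": .., "grip": ..}, ...]. A call has 1 to 5 rows; each row shifts and turns the commanded pose from where the row before left it, along the tool's axes as they then stand; what a row does not reach is not made up. A row lasts 1/8 s, in which the tool goes at most 62.5 mm and 10.7 degrees, less where a joint would pass 70% of its speed; a pose out of reach is approached as far as the arm can. A call is refused whole if a number of a shift passes 62.5 or a number of a turn 0.188, either way. A call with a gripper value outside its range is refused whole. The fingers move at their own pace and stop on an object; FORCE is the grip in N (left out, the last holds). Time passes only in rows, so rows that do not move let the fingers close. It gives the time, the measured TCP pose, the force, the opening and the grip force at its end, in the units of the state.
- arm.get_obs(): the state, without advancing time (a new reading comes with each control period).
- arm.capture(name): name is "scene" or "side" or "wrist"; returns the picture (420x560x3 uint8, blue, green, red); there is no depth.
- arm.camera_params(name): a dict with "camera_matrix" (3x3 intrinsics, pixels), "view" (4x4, takes a point from world to camera coordinates). Camera axes: x right, y down, z forward; pixel columns grow to the right and rows downward; lengths in m; the calibration is good to about 2 mm. The wrist camera is an equidistant fisheye: a pixel r from the principal point sees the ray r / f radians off the axis. A picture is of the moment at which its call begins: read the wrist's pose just before it. camera_params takes no time and is no camera call; for the wrist camera it gives the pose at the moment of the call.
- arm.close_job(): hands the job in; it is judged then, once.
The state is a dict: "t": time; "joints": joint angles; "dq": joint speeds; "joint_torque": joint torques, N m; "position": TCP position; "tcp_rot": TCP orientation; "force": force on the tool from outside, world axes, zero at the start; "moment": the same for the moment, N m; "gripper_width": finger opening in m; "gripper_force": force on a finger pad.
Only numpy, scipy, OpenCV 4.12 (cv2) and the standard library are available. Lean on these libraries where they do the work, as an engineer would, in place of code of your own. Each camera call takes 0.05 s, during which the arm holds its last target. There are 200 camera calls.

## Task

The bicycle brake lever on the handlebar in the small desk vice has just been bled; check that it goes firm before it gets to the grip. Pushing only with the outside of your fingers, never gripping the lever or touching the bar or grip, first pump it: press it in until it goes firm, then take your fingers off so that it springs right back. Then press it in firm again and finish while still holding it there with a firm, steady push (not a heavy one), with everything else on the desk left where it was.

Things in the scene. Friction and masses are not known exactly. Their poses are not given: they have to be found in the camera images.
- brake_lever (a joint): Hinge of the brake lever, rad, on an upright pin: 0 = at rest, sprung out; 0.32 = firm end, blade parallel to the bar and about 19 mm short of the grip. The spring takes 1.4 N at lever_press to start, 4.2 N just before the firm end, which is hard: 6 mm of overtravel can mean 20 N or more. A firm push is 6 to 35 N, best 10 to 15 N. Let go, it springs back to 0.
- lever_press (a point): The place to push: middle of the outer face of the silver lever blade, 86 mm from the pivot; turns with the lever. x: square to the blade, in towards the grip (the way to push; about 27 mm to the firm end); y: along the blade to its free end, 40 mm on; z: up. Blade 10 mm thick, 14 mm high, mid height 132 mm above the desk, free air above and below.
- handlebar: Half a black flat handlebar, level, axis 132 mm above the desk. Origin on the desk under the vice's middle; y along the bar to its free end at 288 mm; bar axis at x = 0. Rubber grip 32 mm thick (end rings 37) from y = 148 mm on. Lever on the -x side, pivot at x = -40, y = 138 mm; brake cylinder and reservoir, top 156 mm above the desk, at y = 40 to 147 mm.
- vice: Blue desk vice on a suction foot 124 mm across, stuck to the desk, immovable; its jaws hold the bar at y = -31 to 31 mm and reach 153 mm above the desk. Same frame as the handlebar: origin on the desk under its middle. Mind the room's red desk chair on the robot's left: its back stands about 0.31 m above the desk.
- cutters: Bystander, to be left alone: small side cutters with red handles, 115 x 50 x 12 mm; origin under its middle.
- tape: Bystander, to be left alone: the roll of black tape, 64 mm across, 19 mm high; origin under its middle.
- meter: Bystander, to be left alone: the yellow multimeter, 124 x 66 x 36 mm; origin under its middle.
- battery: Bystander, to be left alone: the 9 V battery, 18 x 27 x 46 mm, standing; origin under its middle.
- mug: Bystander, to be left alone: the mug, 92 mm across, 95 mm high, white; origin under its middle.
- driver: Bystander, to be left alone: the small brass screwdriver, 110 mm long, 9 mm thick; origin under its middle.
- hex_key: Bystander, to be left alone: the hex key, 90 mm long, 5.6 mm thick; origin under its middle.

How it is judged:
By the outcome, as a careful person would: the job done as asked, in the order asked, and still so for the second after the job is handed in, while the arm keeps its last pose, push and grip.
It also fails if it takes over 51 s, if anything falls off the work surface, if the arm or the gripper's body presses on something with over 40 N, if the wrist force passes 120 N, or if a joint passes its speed limit or range.

## Working session

There is one attempt and no reset: what is moved stays moved. The work goes in short steps, Python scripts to look and compute and a shell command to move; the robot and the scene stay as the last step left them, time stands still between calls to the robot, and variables do not carry over. Pictures are saved under pics/ and viewed, at most 10 in all, crops included, and the job is handed in when it is done.

```bash
mkdir -p pics; python3 - <<'E'
from workcell import arm
import cv2,numpy as np
for n in("scene","side"):
    p=arm.camera_params(n);print(n,np.round(p["camera_matrix"],1).tolist(),np.round(p["view"],3).tolist())
    cv2.imwrite(f"pics/{n}1.png",cv2.resize(arm.capture(n),(800,600),interpolation=cv2.INTER_CUBIC))
o=arm.get_obs();print({k:np.round(v,3).tolist() for k,v in o.items()})
E
```

```text
scene [[399.9, 0.0, 274.1], [0.0, 399.9, 204.3], [0.0, 0.0, 1.0]] [[-0.776, -0.63, 0.002, 0.23], [-0.382, 0.467, -0.798, 0.415], [0.502, -0.62, -0.603, 0.486], [0.0, 0.0, 0.0, 1.0]]
side [[406.3, 0.0, 279.9], [0.0, 406.3, 210.2], [0.0, 0.0, 1.0]] [[-0.879, -0.477, -0.002, 0.32], [-0.295, 0.548, -0.783, 0.388], [0.374, -0.687, -0.622, 0.542], [0.0, 0.0, 0.0, 1.0]]
{'t': 0.1, 'joints': [1.352, 0.508, -0.238, 1.501, 0.126, 1.149, -0.155], 'dq': [-0.001, -0.002, -0.0, -0.003, 0.001, -0.0, 0.0], 'joint_torque': [-0.005, -62.184, -2.195, -25.021, 0.013, 0.008, -0.0], 'position': [0.199, -0.592, 0.23], 'tcp_rot': [-3.099, -0.508, 0.0], 'force': [-0.66, 1.382, 0.555], 'moment': [0.019, -0.03, 0.041], 'gripper_force': 0.0, 'gripper_width': 0.086}
```

View pics/scene1.png

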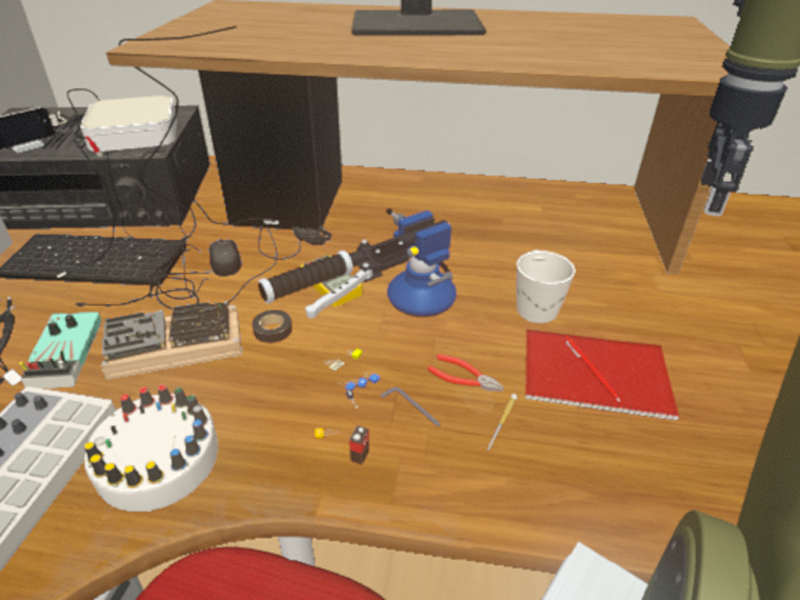

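View pics/side1.png

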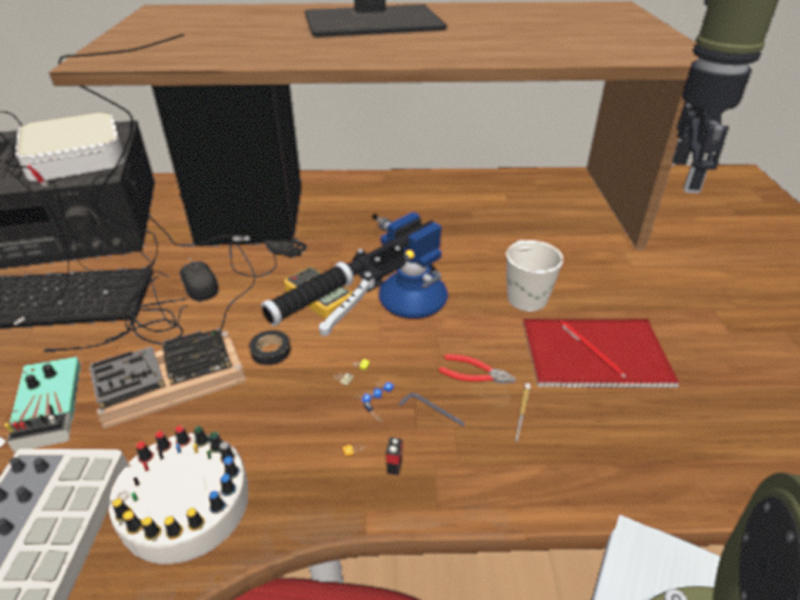

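The scene view shows the vice at about (424,285), the grip end at (266,289), the lever tip at (311,310) and the mug at (545,285). The side view shows the grip end at (270,311) and the lever tip at (326,327). I'll enlarge both.

```bash
python3 - <<'E'
import cv2,numpy as np
from workcell import arm
# 140x105 -> crop windows (orig px), x5.7
a=arm.capture("scene")[130:235,170:330];b=arm.capture("side")[130:245,170:330]
f=lambda i:cv2.resize(i,None,fx=5,fy=5,interpolation=cv2.INTER_CUBIC)
cv2.imwrite("pics/c1.png",f(a));cv2.imwrite("pics/c2.png",f(b))
E
```

```text
(no output)
```

View pics/c1.png

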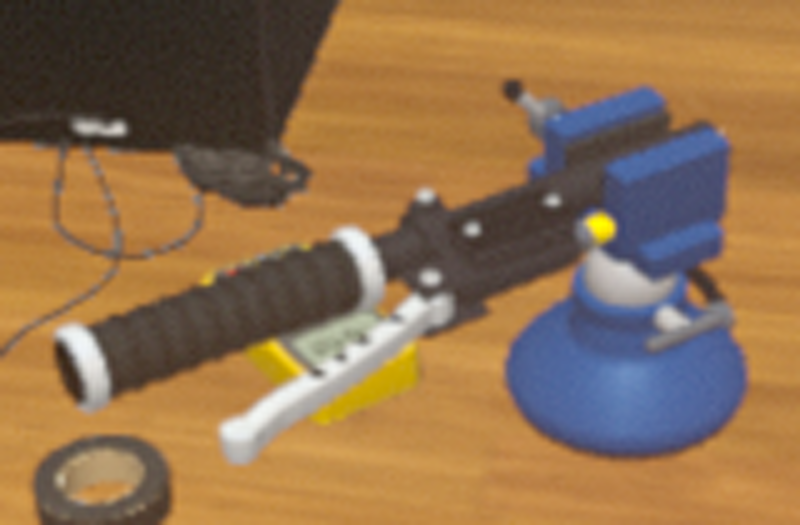

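View pics/c2.png

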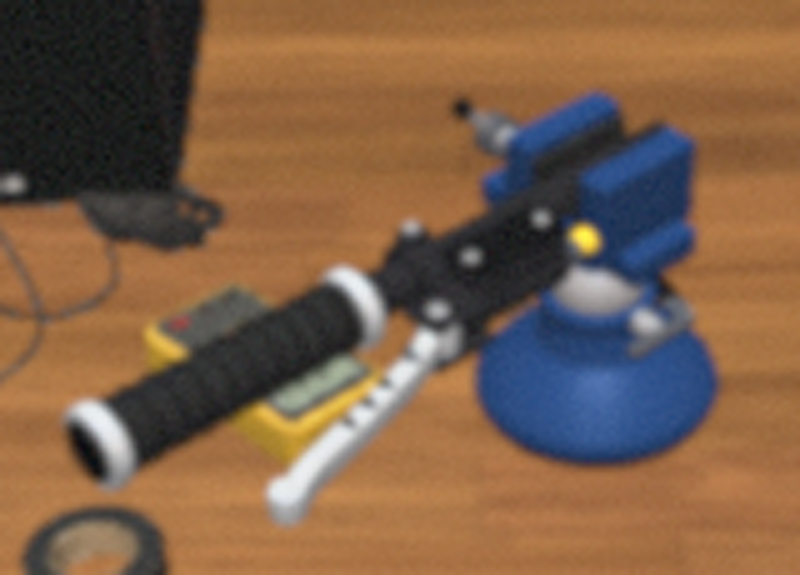

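Crop 1 (scene, ×5) shows the grip end face at (72,367), the inner ring at (358,270), the lever ball at (240,440) and the pivot bolt at (430,278). Crop 2 (side, ×5) shows the same points at (88,450), (357,305), (288,500) and (436,310). The bar frame can be fitted from these.

```bash
cat > h.py <<'E'
import numpy as np
from scipy.spatial.transform import Rotation as R
from scipy.optimize import least_squares
from workcell import arm
def proj(n,P):
    p=arm.camera_params(n);c=np.array(p["view"])[:3]@np.append(P,1);u=np.array(p["camera_matrix"])@c;return u[:2]/u[2]
def bar(s,p):  # s=(X,Y,th)
    c,q=np.cos(s[2]),np.sin(s[2]);return np.array([s[0]+c*p[0]-q*p[1],s[1]+q*p[0]+c*p[1],p[2]])
E
python3 - <<'E'
from h import *
a=.32
M=[((0,.288,.132),(72,367),(88,450)),((0,.152,.132),(360,270),(358,306)),((-.040-.122*np.sin(a),.138+.122*np.cos(a),.134),(240,440),(288,500)),((-.04,.138,.147),(430,278),(436,310))]
off=np.array([170,130])
def res(s):
    r=[]
    for P,u,v in M:
        for n,w in(("scene",u),("side",v)): r.append(proj(n,bar(s,P))-(np.array(w)/5+off))
    return np.ravel(r)
best=min((least_squares(res,[.6,0,t]) for t in(0,1.57,3.14,-1.57)),key=lambda f:f.cost)
s=best.x;print("s",s.round(4),"res",best.fun.round(1))
for m in M:  # free triangulation
    f=least_squares(lambda P:np.ravel([proj("scene",P)-(np.array(m[1])/5+off),proj("side",P)-(np.array(m[2])/5+off)]),bar(s,m[0]));print(f.x.round(4),bar(s,m[0]).round(4))
for g in(0,a):
    d=a-g;p=(-.04-.086*np.sin(d)-.005*np.cos(d),.138+.086*np.cos(d)-.005*np.sin(d),.132);print("press",bar(s,p).round(4))
    print(" pushdir",(bar((0,0,s[2]),(np.cos(d),-np.sin(d),0))).round(3))
# ground points
for nm,u in(("mug",(540,318)),("tape",(272,330)),("foot",(422,300))):
    f=least_squares(lambda q:proj("scene",[q[0],q[1],0])-np.array(u)*.7,[.6,0]);print(nm,f.x.round(3))
print("wrist",np.round(arm.camera_params("wrist")["view"],3).tolist())
print(R.from_rotvec(arm.get_obs()["tcp_rot"]).as_matrix().round(3))
E
```

```text
s [ 0.5593 -0.4124 -0.2941] res [-0.1  1.1  0.3  0.4  0.1 -0.4 -0.6  0.4 -0.8  0.  -0.8  0.2  1.1 -1.1
  1.  -1. ]
[ 0.6451 -0.1388  0.1316] [ 0.6428 -0.1368  0.132 ]
[ 0.5988 -0.2624  0.1364] [ 0.6034 -0.267   0.132 ]
[ 0.5569 -0.1481  0.1339] [ 0.5579 -0.1468  0.134 ]
[ 0.5629 -0.2674  0.1443] [ 0.561  -0.2688  0.147 ]
press [ 0.5538 -0.1829  0.132 ]
 pushdir [ 0.817 -0.576  0.   ]
press [ 0.5812 -0.185   0.132 ]
 pushdir [ 0.957 -0.29   0.   ]
mug [ 0.369 -0.492]
tape [ 0.699 -0.181]
foot [ 0.555 -0.404]
wrist [[0.319, -0.948, -0.003, -0.624], [-0.896, -0.302, 0.326, -0.043], [-0.31, -0.101, -0.945, 0.382], [0.0, 0.0, 0.0, 1.0]]
[[ 0.948  0.319 -0.   ]
 [ 0.319 -0.948  0.001]
 [-0.    -0.001 -1.   ]]
```

The fit is good: residuals are about 1 px and the triangulated heights match. The plan is fingers shut and pointing down, pushing with a finger back along the bar's +x direction at (0.957, -0.29). The firm TCP should be near (0.567, -0.181, 0.115) and the standoff is (0.505, -0.162).

```bash
python3 -m handwheel '[{"dx":30,"dy":-22,"grip":0},{"dx":42,"dy":-31,"grip":0},{"dx":42,"dy":-31,"grip":0},{"dx":42,"dy":-31,"grip":0},{"dx":42,"dy":-31,"grip":0}]' 40; python3 -m handwheel '[{"dx":42,"dy":-31,"grip":0},{"dx":42,"dy":-31,"grip":0},{"dx":42,"dy":-31,"grip":0},{"dx":42,"dy":-31,"grip":0},{"dx":0,"dy":0,"grip":0}]'
```

```text
validation failed for argument at $[0]...
validation failed for argument at $[0]...
```

```bash
python3 -m handwheel '[{"dx":30,"dy":-22,"dz":0,"wx":0,"wy":0,"wz":0,"grip":0},{"dx":42,"dy":-31,"dz":0,"wx":0,"wy":0,"wz":0,"grip":0},{"dx":42,"dy":-31,"dz":0,"wx":0,"wy":0,"wz":0,"grip":0},{"dx":42,"dy":-31,"dz":0,"wx":0,"wy":0,"wz":0,"grip":0}]' 40
```

```text
t: 0.7
position: [0.3114, -0.432, 0.2312]
tcp_rot: [-3.1, -0.508, -0.0]
force: [0.9, 0.2, -1.0]
gripper_width: 0.0125
gripper_force: 0.0
```

```bash
python3 -m handwheel '[{"dx":45,"dy":-32,"dz":0,"wx":0,"wy":0,"wz":0,"grip":0},{"dx":45,"dy":-32,"dz":0,"wx":0,"wy":0,"wz":0,"grip":0},{"dx":45,"dy":-32,"dz":0,"wx":0,"wy":0,"wz":0,"grip":0},{"dx":45,"dy":-33,"dz":0,"wx":0,"wy":0,"wz":0,"grip":0},{"dx":45,"dy":-33,"dz":0,"wx":0,"wy":0,"wz":0,"grip":0}]' && python3 -m handwheel '[{"dx":46,"dy":-33,"dz":0,"wx":0,"wy":0,"wz":-0.15,"grip":0},{"dx":0,"dy":0,"dz":0,"wx":0,"wy":0,"wz":-0.16,"grip":0},{"dx":0,"dy":0,"dz":0,"wx":0,"wy":0,"wz":-0.16,"grip":0},{"dx":0,"dy":0,"dz":0,"wx":0,"wy":0,"wz":-0.16,"grip":0},{"dx":0,"dy":0,"dz":0,"wx":0,"wy":0,"wz":-0.16,"grip":0}]' && python3 -m handwheel '[{"dx":0,"dy":0,"dz":0,"wx":0,"wy":0,"wz":-0.16,"grip":0},{"dx":0,"dy":0,"dz":0,"wx":0,"wy":0,"wz":0,"grip":0},{"dx":0,"dy":0,"dz":0,"wx":0,"wy":0,"wz":0,"grip":0}]'
python3 - <<'E'
from h import *
import cv2
o=arm.get_obs();print(R.from_rotvec(o["tcp_rot"]).as_matrix().round(3),np.round(o["joints"],2),np.round(o["force"],2))
a=arm.capture("scene");cv2.imwrite("pics/s2.png",cv2.resize(a,(800,600),interpolation=cv2.INTER_CUBIC))
E
```

```text
t: 1.32
position: [0.4729, -0.2068, 0.2314]
tcp_rot: [3.1, 0.507, 0.0]
force: [1.0, -0.7, -0.1]
gripper_width: 0.0002
gripper_force: 0.0
t: 1.95
position: [0.5051, -0.1622, 0.2312]
tcp_rot: [-2.661, -1.669, 0.0]
force: [-0.2, -0.1, 0.2]
gripper_width: 0.0002
gripper_force: 0.0
t: 2.33
position: [0.5051, -0.1624, 0.2312]
tcp_rot: [-2.528, -1.865, 0.0]
force: [-0.7, 0.4, -0.0]
gripper_width: -0.0001
gripper_force: 0.0
[[ 0.295  0.955 -0.   ]
 [ 0.955 -0.295  0.   ]
 [ 0.    -0.    -1.   ]] [ 0.68  0.4  -0.61  1.75  0.26  1.08 -0.31] [-0.7   0.41 -0.03]
```

View pics/s2.png

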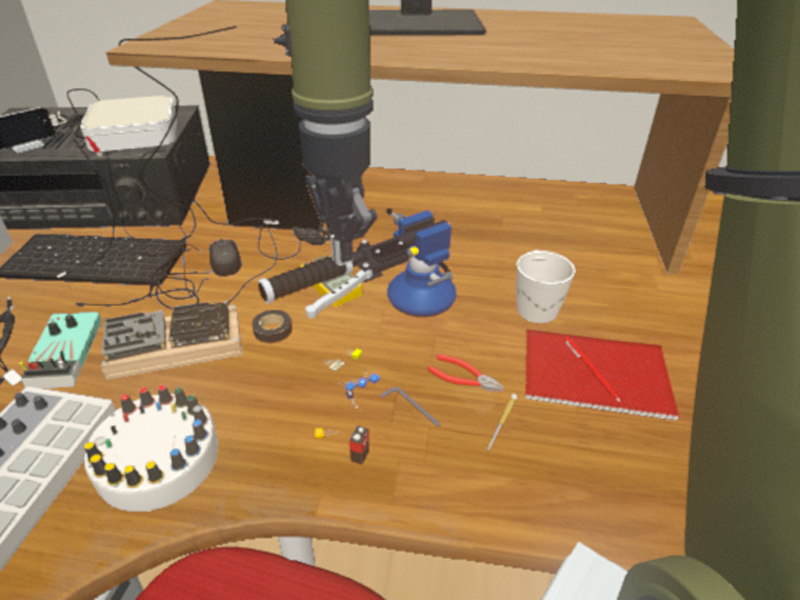

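The picture shows the shut fingers at about (341,262), over the robot side of the lever, with nothing disturbed. I'll go down to z = 0.118, then approach.

```bash
python3 -m handwheel '[{"dx":0,"dy":0,"dz":35,"wx":0,"wy":0,"wz":0,"grip":0},{"dx":0,"dy":0,"dz":40,"wx":0,"wy":0,"wz":0,"grip":0},{"dx":0,"dy":0,"dz":38,"wx":0,"wy":0,"wz":0,"grip":0},{"dx":0,"dy":10,"dz":0,"wx":0,"wy":0,"wz":0,"grip":0},{"dx":0,"dy":0,"dz":0,"wx":0,"wy":0,"wz":0,"grip":0}]'
python3 - <<'E'
from h import *
import cv2
a=arm.capture("scene")[130:235,170:330];b=arm.capture("side")[130:235,170:330]
f=lambda i:cv2.resize(i,None,fx=3.7,fy=3.7,interpolation=cv2.INTER_CUBIC)[:300]
cv2.imwrite("pics/s3.png",np.vstack([f(a),f(b)]))
E
```

```text
t: 3.0
position: [0.5167, -0.1653, 0.1196]
tcp_rot: [2.524, 1.868, 0.003]
force: [-0.3, -0.0, 1.2]
gripper_width: 0.0004
gripper_force: 0.0
```

View pics/s3.png

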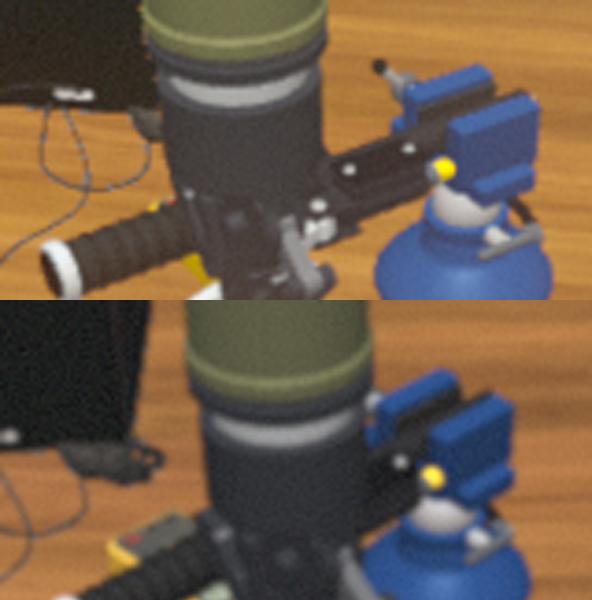

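The gripper hides the contact in both views: it stands on the robot side of the lever, clear of the vice at the right. From here I'll approach by force.

```bash
for i in 1; do python3 -m handwheel '[{"dx":0,"dy":12,"dz":0,"wx":0,"wy":0,"wz":0,"grip":0},{"dx":0,"dy":0,"dz":0,"wx":0,"wy":0,"wz":0,"grip":0}]'; python3 -m handwheel '[{"dx":0,"dy":8,"dz":0,"wx":0,"wy":0,"wz":0,"grip":0},{"dx":0,"dy":0,"dz":0,"wx":0,"wy":0,"wz":0,"grip":0}]'; python3 -m handwheel '[{"dx":0,"dy":8,"dz":0,"wx":0,"wy":0,"wz":0,"grip":0},{"dx":0,"dy":0,"dz":0,"wx":0,"wy":0,"wz":0,"grip":0}]'; done
```

```text
t: 3.35
position: [0.5276, -0.1691, 0.119]
tcp_rot: [2.524, 1.868, 0.002]
force: [-0.4, 0.1, 0.3]
gripper_width: 0.0001
gripper_force: 0.0
t: 3.6
position: [0.5345, -0.1712, 0.1183]
tcp_rot: [2.525, 1.869, 0.001]
force: [0.4, -0.6, -0.2]
gripper_width: 0.0002
gripper_force: 0.0
t: 3.85
position: [0.5417, -0.1736, 0.1181]
tcp_rot: [-2.525, -1.869, 0.001]
force: [-1.1, -0.2, 0.9]
gripper_width: -0.0001
gripper_force: 0.7
```

```bash
python3 -m handwheel '[{"dx":0,"dy":6,"dz":0,"wx":0,"wy":0,"wz":0,"grip":0},{"dx":0,"dy":0,"dz":0,"wx":0,"wy":0,"wz":0,"grip":0}]'; python3 -m handwheel '[{"dx":0,"dy":6,"dz":0,"wx":0,"wy":0,"wz":0,"grip":0},{"dx":0,"dy":0,"dz":0,"wx":0,"wy":0,"wz":0,"grip":0}]';  python3 -m handwheel '[{"dx":0,"dy":5,"dz":0,"wx":0,"wy":0,"wz":0,"grip":0},{"dx":0,"dy":0,"dz":0,"wx":0,"wy":0,"wz":0,"grip":0}]'
```

```text
t: 4.1
position: [0.5473, -0.175, 0.1181]
tcp_rot: [-2.524, -1.869, 0.0]
force: [-2.8, 1.3, 0.3]
gripper_width: 0.0002
gripper_force: 0.9
t: 4.35
position: [0.5533, -0.1767, 0.1182]
tcp_rot: [-2.524, -1.87, -0.0]
force: [-1.5, 1.2, -0.1]
gripper_width: 0.0
gripper_force: 1.3
t: 4.6
position: [0.558, -0.1781, 0.1182]
tcp_rot: [-2.524, -1.87, -0.0]
force: [-3.0, 2.3, -0.5]
gripper_width: -0.0001
gripper_force: 1.5
```

```bash
python3 -m handwheel '[{"dx":0,"dy":4,"dz":0,"wx":0,"wy":0,"wz":0,"grip":0},{"dx":0,"dy":0,"dz":0,"wx":0,"wy":0,"wz":0,"grip":0}]'; python3 -m handwheel '[{"dx":0,"dy":2,"dz":0,"wx":0,"wy":0,"wz":0,"grip":0},{"dx":0,"dy":0,"dz":0,"wx":0,"wy":0,"wz":0,"grip":0}]';  python3 -m handwheel '[{"dx":0,"dy":2,"dz":0,"wx":0,"wy":0,"wz":0,"grip":0},{"dx":0,"dy":0,"dz":0,"wx":0,"wy":0,"wz":0,"grip":0}]'
```

```text
t: 4.85
position: [0.5618, -0.1793, 0.1182]
tcp_rot: [-2.524, -1.87, -0.0]
force: [-3.1, 3.5, 0.8]
gripper_width: 0.0003
gripper_force: 1.8
t: 5.1
position: [0.5635, -0.1798, 0.1183]
tcp_rot: [-2.524, -1.87, -0.0]
force: [-3.4, 4.7, -0.3]
gripper_width: 0.0001
gripper_force: 2.1
t: 5.35
position: [0.5654, -0.1802, 0.1183]
tcp_rot: [-2.524, -1.87, -0.0]
force: [-3.8, 4.1, -0.7]
gripper_width: -0.0002
gripper_force: 2.3
```

```bash
python3 -m handwheel '[{"dx":0,"dy":2,"dz":0,"wx":0,"wy":0,"wz":0,"grip":0},{"dx":0,"dy":0,"dz":0,"wx":0,"wy":0,"wz":0,"grip":0}]'; python3 -m handwheel '[{"dx":0,"dy":1.5,"dz":0,"wx":0,"wy":0,"wz":0,"grip":0},{"dx":0,"dy":0,"dz":0,"wx":0,"wy":0,"wz":0,"grip":0}]'
```

```text
t: 5.6
position: [0.5673, -0.1807, 0.1183]
tcp_rot: [-2.524, -1.87, -0.0]
force: [-3.1, 4.5, -0.0]
gripper_width: -0.0002
gripper_force: 2.4
t: 5.85
position: [0.5687, -0.181, 0.1183]
tcp_rot: [-2.524, -1.87, -0.0]
force: [-3.8, 5.1, 0.1]
gripper_width: -0.0004
gripper_force: 2.5
```

```bash
for k in 1; do python3 -m handwheel '[{"dx":0,"dy":1.5,"dz":0,"wx":0,"wy":0,"wz":0,"grip":0},{"dx":0,"dy":0,"dz":0,"wx":0,"wy":0,"wz":0,"grip":0}]'; python3 -m handwheel '[{"dx":0,"dy":1,"dz":0,"wx":0,"wy":0,"wz":0,"grip":0},{"dx":0,"dy":0,"dz":0,"wx":0,"wy":0,"wz":0,"grip":0}]';python3 -m handwheel '[{"dx":0,"dy":1,"dz":0,"wx":0,"wy":0,"wz":0,"grip":0},{"dx":0,"dy":0,"dz":0,"wx":0,"wy":0,"wz":0,"grip":0}]'; done
```

```text
t: 6.1
position: [0.569, -0.181, 0.1182]
tcp_rot: [-2.522, -1.869, 0.002]
force: [-6.8, 6.5, 3.5]
gripper_width: -0.0002
gripper_force: 4.3
t: 6.35
position: [0.5691, -0.1811, 0.1181]
tcp_rot: [-2.521, -1.868, 0.004]
force: [-9.0, 7.0, 4.9]
gripper_width: -0.0001
gripper_force: 5.8
t: 6.6
position: [0.5692, -0.1811, 0.1181]
tcp_rot: [-2.52, -1.868, 0.006]
force: [-11.9, 7.7, 7.5]
gripper_width: -0.0003
gripper_force: 7.3
```

The lever went firm at x ≈ 0.569, where the TCP stops and the force rises to about 14 N. I'll release it fully, well clear of the rest position.

```bash
python3 -m handwheel '[{"dx":0,"dy":-15,"dz":0,"wx":0,"wy":0,"wz":0,"grip":0},{"dx":0,"dy":-20,"dz":0,"wx":0,"wy":0,"wz":0,"grip":0},{"dx":0,"dy":-20,"dz":0,"wx":0,"wy":0,"wz":0,"grip":0},{"dx":-3,"dy":-5,"dz":0,"wx":0,"wy":0,"wz":0,"grip":0},{"dx":0,"dy":0,"dz":0,"wx":0,"wy":0,"wz":0,"grip":0}]'; python3 -m handwheel '[{"dx":0,"dy":0,"dz":0,"wx":0,"wy":0,"wz":0,"grip":0},{"dx":0,"dy":0,"dz":0,"wx":0,"wy":0,"wz":0,"grip":0},{"dx":0,"dy":0,"dz":0,"wx":0,"wy":0,"wz":0,"grip":0},{"dx":0,"dy":0,"dz":0,"wx":0,"wy":0,"wz":0,"grip":0}]'
python3 - <<'E'
from h import *
import cv2
f=lambda n:cv2.resize(arm.capture(n)[150:240,200:300],(400,360),interpolation=cv2.INTER_CUBIC)
cv2.imwrite("pics/s4.png",np.hstack([f("scene"),f("side")]))
E
```

```text
t: 7.22
position: [0.5147, -0.1693, 0.1187]
tcp_rot: [2.524, 1.867, 0.001]
force: [0.2, 0.2, 0.9]
gripper_width: 0.0001
gripper_force: 0.0
t: 7.72
position: [0.514, -0.168, 0.1182]
tcp_rot: [-2.525, -1.87, -0.0]
force: [0.7, -0.1, -0.1]
gripper_width: 0.0
gripper_force: 0.0
```

View pics/s4.png

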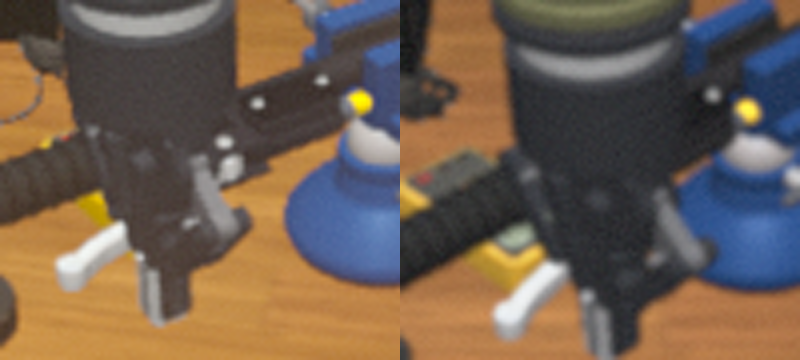

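The picture shows the lever ball back at its original pixel, scene (217.5,218), with the fingers clear of it. Now the second press, following the blade's slight arc.

```bash
python3 -m handwheel '[{"dx":0,"dy":14,"dz":0,"wx":0,"wy":0,"wz":0,"grip":0},{"dx":0,"dy":12,"dz":0,"wx":0,"wy":0,"wz":0,"grip":0},{"dx":1,"dy":7,"dz":0,"wx":0,"wy":0,"wz":0,"grip":0},{"dx":1,"dy":7,"dz":0,"wx":0,"wy":0,"wz":0,"grip":0},{"dx":1,"dy":6,"dz":0,"wx":0,"wy":0,"wz":0,"grip":0}]';python3 -m handwheel '[{"dx":0.5,"dy":4,"dz":0,"wx":0,"wy":0,"wz":0,"grip":0},{"dx":0.3,"dy":3,"dz":0,"wx":0,"wy":0,"wz":0,"grip":0},{"dx":0,"dy":2,"dz":0,"wx":0,"wy":0,"wz":0,"grip":0},{"dx":0,"dy":0,"dz":0,"wx":0,"wy":0,"wz":0,"grip":0},{"dx":0,"dy":0,"dz":0,"wx":0,"wy":0,"wz":0,"grip":0}]'
```

```text
t: 8.45
position: [0.5587, -0.1779, 0.118]
tcp_rot: [-2.523, -1.87, 0.001]
force: [-3.4, 3.0, 0.8]
gripper_width: -0.0002
gripper_force: 1.6
t: 9.07
position: [0.5671, -0.1796, 0.1181]
tcp_rot: [-2.523, -1.869, 0.001]
force: [-3.0, 5.1, 0.5]
gripper_width: 0.0001
gripper_force: 2.4
```

```bash
python3 -m handwheel '[{"dx":0,"dy":2,"dz":0,"wx":0,"wy":0,"wz":0,"grip":0},{"dx":0,"dy":1.5,"dz":0,"wx":0,"wy":0,"wz":0,"grip":0},{"dx":0,"dy":0,"dz":0,"wx":0,"wy":0,"wz":0,"grip":0}]';python3 -m handwheel '[{"dx":0,"dy":1,"dz":0,"wx":0,"wy":0,"wz":0,"grip":0},{"dx":0,"dy":0,"dz":0,"wx":0,"wy":0,"wz":0,"grip":0},{"dx":0,"dy":0,"dz":0,"wx":0,"wy":0,"wz":0,"grip":0}]'
```

```text
t: 9.45
position: [0.5693, -0.1801, 0.118]
tcp_rot: [-2.521, -1.869, 0.003]
force: [-6.6, 6.6, 2.3]
gripper_width: -0.0
gripper_force: 4.3
t: 9.82
position: [0.5694, -0.1802, 0.1179]
tcp_rot: [-2.52, -1.868, 0.005]
force: [-8.7, 7.0, 3.2]
gripper_width: 0.0
gripper_force: 5.8
```

```bash
python3 -m handwheel '[{"dx":0,"dy":0.7,"dz":0,"wx":0,"wy":0,"wz":0,"grip":0},{"dx":0,"dy":0,"dz":0,"wx":0,"wy":0,"wz":0,"grip":0},{"dx":0,"dy":0,"dz":0,"wx":0,"wy":0,"wz":0,"grip":0}]';python3 -m handwheel '[{"dx":0,"dy":0,"dz":0,"wx":0,"wy":0,"wz":0,"grip":0},{"dx":0,"dy":0,"dz":0,"wx":0,"wy":0,"wz":0,"grip":0},{"dx":0,"dy":0,"dz":0,"wx":0,"wy":0,"wz":0,"grip":0},{"dx":0,"dy":0,"dz":0,"wx":0,"wy":0,"wz":0,"grip":0},{"dx":0,"dy":0,"dz":0,"wx":0,"wy":0,"wz":0,"grip":0}]'
python3 - <<'E'
from h import *
import cv2
cv2.imwrite("pics/s5.png",cv2.resize(arm.capture("scene"),(800,600),interpolation=cv2.INTER_CUBIC))
E
```

```text
t: 10.2
position: [0.5695, -0.1801, 0.1179]
tcp_rot: [-2.519, -1.868, 0.006]
force: [-10.3, 7.3, 5.7]
gripper_width: -0.0003
gripper_force: 6.8
t: 10.82
position: [0.5695, -0.1801, 0.1179]
tcp_rot: [-2.519, -1.868, 0.006]
force: [-11.5, 7.7, 5.0]
gripper_width: -0.0003
gripper_force: 6.8
```

View pics/s5.png

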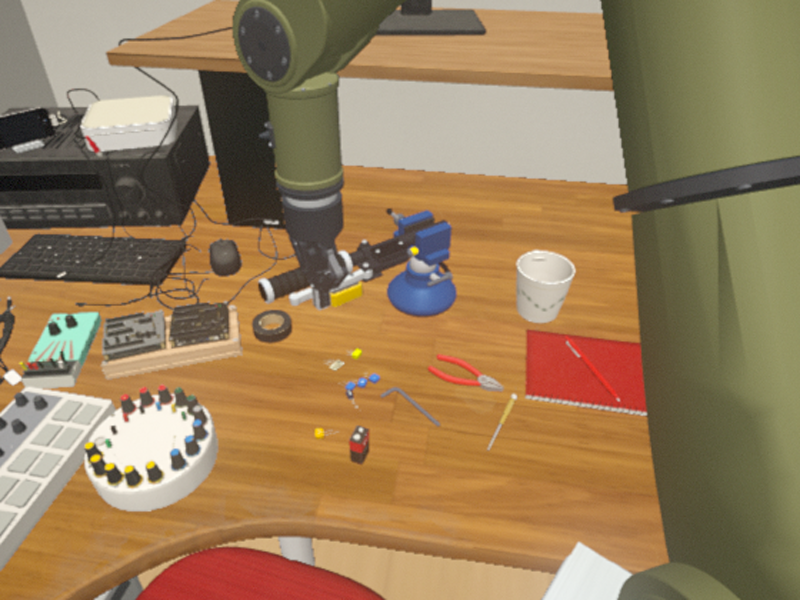

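The picture shows the blade parallel to the bar, with its ball at about (297,299), and the bystanders unmoved. One numeric check of the lever angle before handing in.

```bash
python3 - <<'E'
from h import *
s=(.5593,-.4124,-.2941)
for d in(0,.03,.06,.32): print(d,(proj("scene",bar(s,(-.04-.122*np.sin(d),.138+.122*np.cos(d),.134)))/.7).round(1))
E
```

```text
0 [293.5 298.7]
0.03 [294.7 300. ]
0.06 [296.  301.3]
0.32 [310.2 311.5]
```

```bash
python3 -c "
from workcell import arm
print(arm.close_job())"
```

```text
the job is handed in; nothing more can be done
None
```

The lever goes firm before it reaches the grip: I pumped it once, let it spring right back to rest, then pressed it firm again and handed in holding a steady push of about 13 N, with nothing else on the desk visibly moved.

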